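# Check the lift-up door stay of a desk cupboard

### The job

The stay of the wider of the two desk cupboards has just been refitted and needs a check: lift that cupboard's slanted door by its knob until the stay locks, and let go so that the door stands open by itself. Then press down the release plate on top of the same cupboard to unlock it, and leave the door fully shut with the plate free again. Keep the narrower cupboard's door shut, and do not shift the things that stand on the desk.

Things in the scene. Friction and masses are not known exactly. Their poses are not given: they have to be found in the camera images.
- wide_knob (a point): Centre of the wider cupboard's door knob: a steel barrel 22 mm thick, 40 mm long, lying along the hinge line on a 14 mm stem, its axis 38 mm above the door's face near the lower front edge. Pinch its two flat ends (40 mm apart). Door shut: 146 mm in front of and 92 mm below the hinge line, radius 172 mm. Its axes are the cupboard's while shut and turn with the door.
- wide_hinge (a point): Middle of the hinge line, on the front edge of the wider cupboard's top, 200 mm above the desk. Axes: x level to the cupboard's back, y along the hinge, z up. The cupboard is fixed, of pale wood, 220 mm wide (y), 200 mm high, its slanted door facing the robot; back wall 90 mm behind the hinge. The narrower bystander cupboard is alike but 150 mm wide.
- wide_flap (a joint): Opening angle (rad) of the wider cupboard's door: 0 shut (sloping 49 degrees down towards the robot), stop at 1.2. White board 12 mm thick, 198 mm from hinge to lower edge. Lifting takes 3 to 10 N at the knob. Past about 1.07 the spring catch snaps in front of the pin above the hinge: locked, the door rests at about 1.06. Let go unlocked it sinks shut, damped, in about 1.5 s.
- wide_plate (a point): Centre of the upper face of the wider cupboard's release plate, the rear end of the spring catch: a flat steel plate 44 mm deep (x), 50 mm wide (y), on top of the cupboard 64 mm behind the hinge line and 40 mm above it (240 mm above the desk) when released. Axes as wide_hinge.
- wide_catch (a joint): How far the release plate is pressed down (m): 0 released, 0.014 fully down. The spring takes 3 N to start and 6 N fully down. Pressed more than about 0.007 with the door up, it unlocks the door, which sinks shut by itself; let go, the plate springs back.
- narrow_flap (a joint): Opening angle (rad) of the narrower cupboard's door, a bystander to be left shut: 0 shut. It has the same knob, catch and plate.
- water_bottle: Bystander: a clear bottle 64 mm in diameter, 200 mm high, origin at the centre of its underside, z along its axis.
- mug: Bystander: a glass mug 76 mm in diameter, 85 mm high, handle towards its y, origin at the centre of its underside.
- mouse: Bystander: a grey computer mouse 105 x 60 x 33 mm, origin at the centre of its underside.

How it is judged:
On the way, in this order (a step that is already met when the one before it is completed fails the run):
1. the wider cupboard's door stands open on its locked stay, let go and still (value of joint wide_flap above 1 rad and velocity of joint wide_flap between -0.05 and 0.05 rad/s and contact force between each of the arm, the fingers and wide_flap below 0.2 N), for 0.5 s.
2. the release plate is pressed down to unlock the stay (value of joint wide_catch above 0.004 m).
At the end, for the whole second after the job is handed in: The wider cupboard's door is shut again (within 0.06 rad) and at rest, and its release plate is back up (within 3 mm) (value of joint wide_flap below 0.06 rad and velocity of joint wide_flap between -0.05 and 0.05 rad/s and value of joint wide_catch below 0.003 m); the robot touches nothing.
It fails at once if the narrower cupboard's door is lifted more than 0.15 rad (value of joint narrow_flap above 0.15 rad).
It fails at once if the bottle is shifted more than 30 mm (distance of water_bottle from where it was at the start of the episode above 0.03 m).
It fails at once if the mug is shifted more than 30 mm (distance of mug from where it was at the start of the episode above 0.03 m).
It fails at once if the mouse is shifted more than 30 mm (distance of mouse from where it was at the start of the episode above 0.03 m).
It also fails if it takes over 48 s, if anything falls off the work surface, if the arm or the gripper's body presses on something with over 40 N, if the wrist force passes 120 N, or if a joint passes its speed limit or range.

### The arm

A 7-joint arm with a two-finger parallel gripper is mounted at the origin on the work surface. World frame = base frame: x ahead of the robot, y to its left, z up, the work surface at z = 0. Lengths are in m, angles in rad, forces in N, time in s.
With the tool pointing down it reaches from about 0.4 to 0.85 m from the base axis. Payload 4.5 kg.
Tool frame: the origin (TCP) lies on the centre line of the jaws, within the pads' length; the fingertips stand 25 mm ahead of it and the grasp point (between the pads) lies 6 mm ahead of it; z points along the fingers, y is the direction in which the jaws open and shut (so a half turn about z gives the same grasp; the last joint's range is limited). The gripper opens to 88 mm and grips with 3 to 60 N. Pads are 18 mm wide; open, the fingers measure 123 mm over their backs; the gripper's body (75 mm by 187 mm) begins 45 mm behind the grasp point.
Start: joints at [1.378, 0.689, -0.195, 1.565, 0.157, 0.902, -0.215], TCP at [0.141, -0.609, 0.264] pointing down, gripper open.
Joint ranges: [-3.01, 3.01], [-0.46, 2.08], [-1.47, 1.51], [0.13, 2.56], [-1, 4.14], [0.04, 2.09], [-2.66, 2.66]. Speed limits (rad/s): [2.57, 2.57, 3.14, 3.14, 3.14, 3.14, 3.14].

### API

Orientations are given as a unit quaternion [x, y, z, w].
In Python, from plant import r, eyes gives the robot as it stands.
- The arm moves only by the tool servo_tool, never from a script. Its argument "deltas" is a list of rows, each an object of numbers: "dx", "dy", "dz": the shift along the tool's x, y, z in units of 60 mm (1.0 is 60 mm); "ax", "ay", "az": the turn, a rotation vector about the tool's x, y, z in units of 6 degrees (1.0 is 6 degrees); "hand": the finger opening in mm, from 0 to 88.1. A call has 1 to 10 rows; each row is the pose to reach, as a shift and turn from the pose commanded when the call began, along the tool's axes at that moment; what a row does not reach only later rows make up. A row lasts 1/8 s, in which the tool goes at most 62.5 mm and 10.7 degrees, less where a joint would pass 70% of its speed; a pose out of reach is approached as far as the arm can. A call with a gripper value outside its range is refused whole. The fingers move at their own pace and stop on an object; "newtons" is the grip in N (left out, the last holds). Time passes only in rows, so rows that repeat a pose let the fingers close. It gives the time, the measured TCP pose, the force and the opening at its end, in the units of the state.
- r.get_state(): the state, without advancing time (a new reading comes with each control period).
- eyes.snapshot(name): name is "side" or "top" or "wrist"; returns (picture, depth): 480x640x3 uint8, red, green, blue; 480x640 float32, m along the optical axis (not along the pixel's ray), 0 where there is no reading.
- eyes.camera_model(name): a dict with "fx", "fy", "cx", "cy" (pixels), "pose" (4x4, takes a point from camera to world coordinates). Camera axes: x right, y up, looking along -z (the intrinsics and any distortion apply to the point x, -y, -z); pixel columns grow to the right and rows downward; lengths in m; the calibration is good to about 2 mm. The wrist camera is an equidistant fisheye: a pixel r from the principal point sees the ray r / f radians off the axis. A picture is of the moment at which its call begins: read the wrist's pose just before it. camera_model takes no time and is no camera call; for the wrist camera it gives the pose at the moment of the call.
- r.finish_job(): hands the job in, once; it reports no verdict.
The state is a dict: "clock": time; "q": joint angles; "qd": joint speeds; "joint_torque": joint torques, N m; "tool_pos": TCP position; "eef_rot": TCP orientation; "contact_force": force on the tool from outside, world axes, zero at the start; "moment": the same for the moment, N m; "opening": opening from 0.0 (shut) to 1.0 (fully open).
Only numpy, scipy, OpenCV 4.12 (cv2) and the standard library are available. Lean on these libraries where they do the work, as an engineer would, in place of code of your own. Each camera call takes 0.05 s, during which the arm holds its last target.

## Working session

There is one attempt and no reset: what is moved stays moved. The work goes in short steps, Python scripts to look and compute and a tool call to move; the robot and the scene stay as the last step left them, time stands still between calls to the robot, and variables do not carry over. Pictures are saved under pics/ and viewed, and the job is handed in when it is done.

Besides the shell and the picture viewer there is one more tool, called after "Call:" as name([rows], argument=value, ...), one row to a line, values as JSON. servo_tool: Moves the arm, as the interface text tells. Its arguments: {"type":"object","properties":{"deltas":{"type":"array","items":{"type":"object","properties":{"dx":{"type":"number"},"dy":{"type":"number"},"dz":{"type":"number"},"ax":{"type":"number"},"ay":{"type":"number"},"az":{"type":"number"},"hand":{"type":"number"}}}},"newtons":{"type":"number"}},"required":["deltas"]}

```bash
ls; mkdir -p pics
cat > snap.py <<'E'
import numpy as np, cv2
from plant import r, eyes
def snap(n,tag):
    m=eyes.camera_model(n)
    p,d=eyes.snapshot(n)
    np.savez(f'{tag}.npz',p=p,d=d,pose=np.array(m['pose']),k=np.array([m['fx'],m['fy'],m['cx'],m['cy']]))
    cv2.imwrite(f'pics/{tag}.png',cv2.cvtColor(p,cv2.COLOR_RGB2BGR))
    return m
E
python3 - <<'E'
from snap import *
print(r.get_state())
for n in ('side','top','wrist'):
    print(n,snap(n,n+'0'))
E
```

```text
pics
{'clock': 0.0, 'q': array([ 1.37783029,  0.69001054, -0.19452017,  1.56634928,  0.15729099,
        0.90248935, -0.21510839]), 'qd': array([ 3.29591087e-05, -1.21197478e-03, -1.06379338e-03, -1.15781848e-03,
        2.88267878e-04,  1.21568757e-03,  3.45027807e-03]), 'joint_torque': array([ 1.38893511e-04, -5.27560365e+01, -1.26668360e+00, -1.53428882e+01,
       -5.25568344e-02,  6.54447475e-03,  1.91249642e-04]), 'tool_pos': array([ 0.14034455, -0.60843197,  0.26289218]), 'eef_rot': array([ 9.93574305e-01,  1.13177868e-01, -1.65324505e-04, -9.17877354e-04]), 'contact_force': array([ 0.33367737, -0.42840832,  0.40510872]), 'moment': array([ 0.01526995,  0.03526958, -0.02395785]), 'opening': 1.005707652960253}
side {'fx': 550.0200105407393, 'fy': 550.0200105407393, 'cx': 320.7513993453381, 'cy': 243.92246820579672, 'pose': array([[-0.78043284,  0.46088121, -0.4225081 , -0.11974299],
       [-0.62523815, -0.57673997,  0.52578347,  0.79946076],
       [-0.00135359,  0.67450687,  0.73826733,  1.28323998],
       [ 0.        ,  0.        ,  0.        ,  1.        ]])}
top {'fx': 511.69340016462417, 'fy': 511.69340016462417, 'cx': 330.54099709801613, 'cy': 241.59861375722264, 'pose': array([[ 0.02851262,  0.99546453, -0.09076017,  0.40043589],
       [-0.99931767,  0.03051962,  0.02080241,  0.01196418],
       [ 0.02347803,  0.09010511,  0.99565549,  1.40313039],
       [ 0.        ,  0.        ,  0.        ,  1.        ]])}
wrist {'fx': 371.64829954431775, 'fy': 371.64829954431775, 'cx': 318.5905818031607, 'cy': 232.775806485684, 'pose': array([[ 0.22529168,  0.92186977,  0.31527732,  0.22300182],
       [-0.97428557,  0.21428438,  0.06964074, -0.59017268],
       [-0.00335931, -0.32285962,  0.9464409 ,  0.38364026],
       [ 0.        ,  0.        ,  0.        ,  1.        ]])}
```

View pics/side0.png

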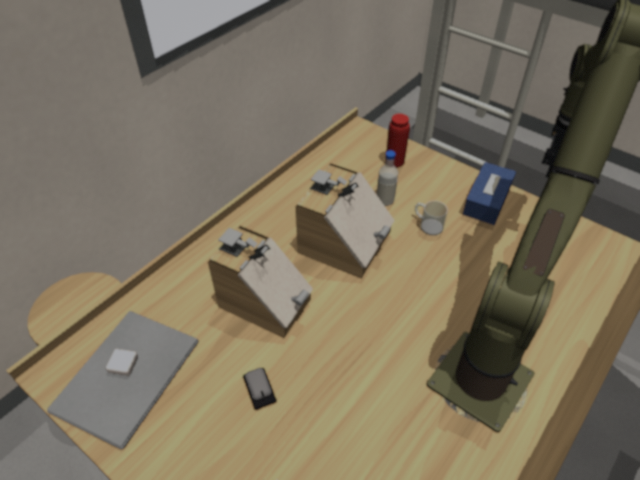

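View pics/top0.png

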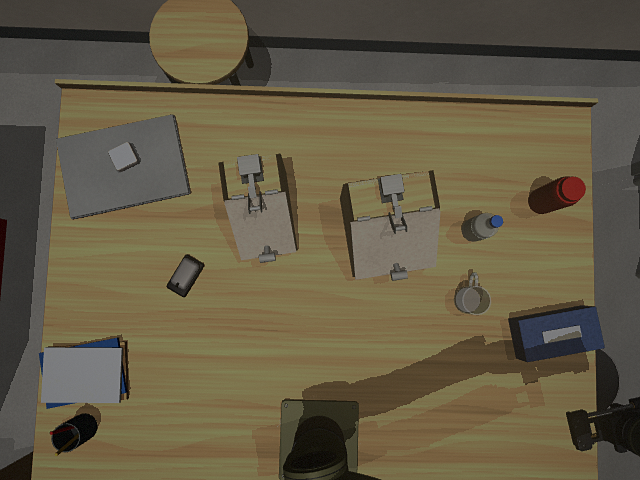

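View pics/wrist0.png

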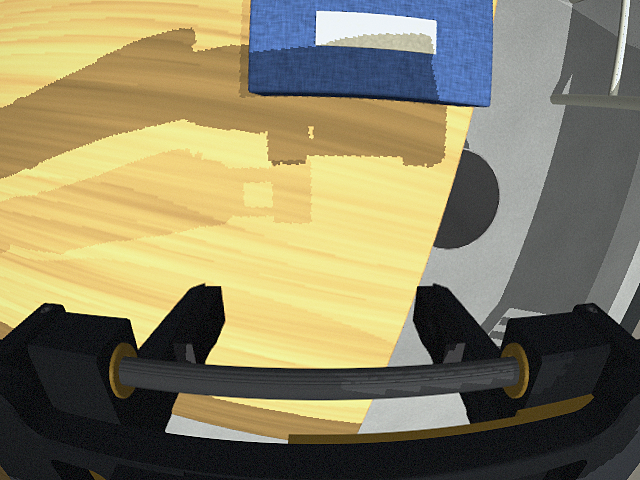

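The top view shows the wide cupboard at right of centre, with its knob at about (399,272), plate at (391,184) and hinge line from (355,217) to (438,209). The bottle is at (485,225), the mug at (472,297) and the narrow cupboard at (257,205). Next I'll measure in 3D.

```bash
cat > geo.py <<'E'
import numpy as np,cv2
def load(t): 
    z=np.load(t+'.npz'); return z['p'],z['d'],z['pose'],z['k']
def cloud(t):
    p,d,T,k=load(t)
    v,u=np.mgrid[:480,:640]
    X=(u-k[2])/k[0]*d; Y=-(v-k[3])/k[1]*d
    P=np.stack([X,Y,-d],-1)@T[:3,:3].T+T[:3,3]
    P[d==0]=np.nan
    return p,P
E
python3 - <<'E'
from geo import *
p,P=cloud('top0')
np.set_printoptions(precision=4,suppress=True)
for n,(u,v) in dict(desk=(300,330),knob=(399,270),knobw=(399,275),plate=(391,184),cupboardL=(352,190),cupR=(434,190),doorTL=(360,225),doorTR=(430,218),doorBL=(358,268),doorBR=(434,260),doorM=(375,245),bottlecap=(496,222),mug=(472,297),nplate=(250,165)).items():
    print(n,P[v,u], p[v,u])
# door plane (wide)
m=np.zeros((480,640),np.uint8)
cv2.fillPoly(m,[np.array([[358,228],[385,226],[387,262],[358,268]])],1)
cv2.fillPoly(m,[np.array([[412,226],[432,222],[434,254],[412,258]])],1)
Q=P[m>0];Q=Q[~np.isnan(Q[:,0])]
c=Q.mean(0);U,S,V=np.linalg.svd(Q-c,full_matrices=False);n=V[2]*np.sign(V[2][2]);print('plane',c,n,S/np.sqrt(len(Q)),'slope',np.degrees(np.arccos(n[2])),'yaw of x axis',np.degrees(np.arctan2(-n[1],-n[0])))
h=(P-c)@n
# knob: points 20..60mm above plane in region
R=np.zeros((480,640),bool);R[255:285,375:425]=1
K=R&(h>0.02)&(h<0.07)&(P[...,2]>0.08)
ys,xs=np.where(K);print('knob px',xs.mean(),ys.mean(),K.sum(),P[K].mean(0),P[K].min(0),P[K].max(0),np.percentile(h[K],[5,50,95]))
# plate: z 0.225-0.255
R[:]=0;R[165:205,370:412]=1
K=R&(abs(P[...,2]-0.24)<0.012)
ys,xs=np.where(K);print('plate px',xs.mean(),ys.mean(),K.sum(),np.median(P[K],0),P[K].min(0),P[K].max(0))
img=cv2.resize(p[150:300,330:450,::-1],None,fx=5,fy=4,interpolation=cv2.INTER_CUBIC);cv2.imwrite('pics/c1.png',img)
ps,_=cloud('side0')
cv2.imwrite('pics/c2.png',cv2.resize(ps[150:290,280:420,::-1],None,fx=4,fy=4,interpolation=cv2.INTER_CUBIC))
E
```

```text
desk [0.2856 0.0585 0.0006] [126 105  69]
knob [ 0.4515 -0.1908  0.108 ] [89 87 82]
knobw [ 0.4385 -0.1891  0.1203] [118 116 110]
plate [ 0.6442 -0.1481  0.2415] [121 121 115]
cupboardL [ 0.6354 -0.0609  0.199 ] [130 118  81]
cupR [ 0.6411 -0.2566  0.2033] [51 44 30]
doorTL [ 0.5513 -0.0816  0.2038] [127 119 107]
doorTR [ 0.5749 -0.2501  0.1924] [126 116 104]
doorBL [ 0.4542 -0.088   0.0895] [128 119 107]
doorBR [ 0.4812 -0.2859  0.0808] [128 118 106]
doorM [ 0.5099 -0.1243  0.1464] [122 114 103]
bottlecap [ 0.569  -0.4064  0.2015] [ 50  74 122]
mug [ 0.3877 -0.4082  0.0059] [99 93 82]
nplate [0.6788 0.1789 0.2366] [121 120 115]
plane [ 0.5138 -0.1664  0.1405] [-0.7427 -0.1416  0.6545] [0.0657 0.0372 0.0017] slope 49.11921558396595 yaw of x axis 10.793537183189052
knob px 398.6923076923077 274.4807692307692 156 [ 0.4399 -0.1891  0.115 ] [ 0.4257 -0.2101  0.0977] [ 0.4567 -0.1692  0.1249] [0.024  0.0441 0.0498]
plate px 392.2086021505376 185.93548387096774 465 [ 0.6413 -0.1529  0.2396] [ 0.5987 -0.1771  0.2296] [ 0.6687 -0.1229  0.2459]
```

View pics/c1.png

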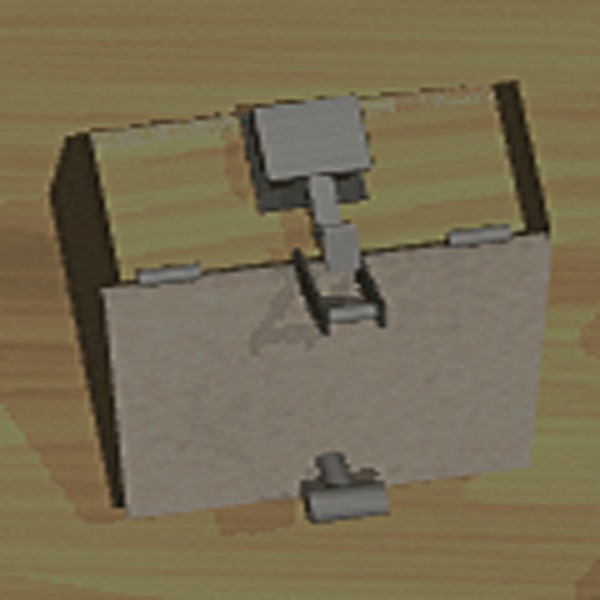

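View pics/c2.png

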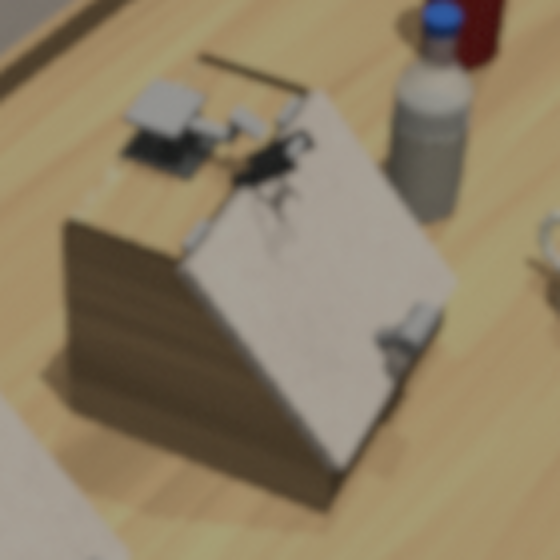

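Run:
```python
from geo import *
np.set_printoptions(precision=4,suppress=True)
def ray(t,u,v,z):
    p,d,T,k=load(t); w=T[:3,:3]@np.array([(u-k[2])/k[0],-(v-k[3])/k[1],-1]); return T[:3,3]+w*(z-T[2,3])/w[2]
def c(x,y): return 330+(x+.5)/5-.5,150+(y+.5)/4-.5
# top-face back edge corners & door lower corners from crop (5x,4x)
for n,(x,y),z in [('door hingeL',(104,289),.205),('door hingeR',(549,235),.205),('door botL',(126,516),.07),('door botR',(530,465),.07),('plate1',(253,108),.24),('plate2',(358,97),.24),('plate3',(371,168),.24),('plate4',(264,181),.24),('knobL',(312,513),.118),('knobR',(387,507),.118)]:
    print(n,ray('top0',*c(x,y),z))
p,P=cloud('top0')
h=(P[...,2]); 
m=np.zeros((480,640),np.uint8);m[160:210,365:415]=1
m=(m>0)&(abs(P[...,2]-.24)<.006)
ys,xs=np.where(m);hull=cv2.minAreaRect(np.stack([xs,ys],1).astype(np.float32)[(ys<195)]);print(hull)
b=cv2.boxPoints(hull);print(np.array([ray('top0',u,v,.24) for u,v in b]))
```

```text
door hingeL [ 0.5579 -0.0586  0.205 ]
door hingeR [ 0.5969 -0.2696  0.205 ]
door botL [ 0.4272 -0.0818  0.07  ]
door botR [ 0.4666 -0.2927  0.07  ]
plate1 [ 0.6609 -0.123   0.24  ]
plate2 [ 0.6691 -0.1716  0.24  ]
plate3 [ 0.6276 -0.1783  0.24  ]
plate4 [ 0.6183 -0.1289  0.24  ]
knobL [ 0.4308 -0.1719  0.118 ]
knobR [ 0.4357 -0.2097  0.118 ]
((392.0135192871094, 184.58108520507812), (19.892276763916016, 21.53626823425293), 80.53767395019531)
[[ 0.6611 -0.1219  0.24  ]
 [ 0.6711 -0.1711  0.24  ]
 [ 0.6253 -0.1794  0.24  ]
 [ 0.6154 -0.1304  0.24  ]]
```

The measured points agree with the given sizes. Yaw is about 10.5°, and the knob-to-plate distance is 0.207 m against 0.210 expected. The derived points are:

| Point | Position (m) |
|---|---|
| Hinge | (0.5805, -0.1625, 0.200) |
| Knob | (0.437, -0.189, 0.108) |
| Plate | (0.6437, -0.1505, 0.240) |

Next I'll write a helper that gives the deltas, then move to hover above the knob.

```bash
cat > rel.py <<'E'
import numpy as np
from scipy.spatial.transform import Rotation as Ro
from plant import r
yaw=np.radians(10.5);X=np.array([np.cos(yaw),np.sin(yaw),0]);Y=np.array([-X[1],X[0],0]);Z=np.array([0,0,1.])
H=np.array([.5805,-.1625,.200])
def down(yw=yaw,tilt=0): # tool z down; tilt: rotate about cupboard hinge axis
    x=np.array([np.cos(yw),np.sin(yw),0]);z=-Z;return Ro.from_matrix(np.stack([x,np.cross(z,x),z],1))
def rel(target,rot=None,s=None):
    s=s or r.get_state(); R0=Ro.from_quat(s['eef_rot'])
    d=R0.inv().apply(np.array(target)-s['tool_pos'])/.06
    a=(R0.inv()*rot).as_rotvec(degrees=True)/6 if rot is not None else np.zeros(3)
    return np.round(np.r_[d,a],3)
def knob(th): # open angle
    a=np.radians(32.2)-th; return H+.1726*(-np.cos(a)*X-np.sin(a)*Z)
E
python3 - <<'E'
from rel import *
print(knob(0),knob(1.1)); print(rel([.437,-.189,.30],down()))
E
```

```text
[ 0.43689273 -0.18911603  0.10802555] [ 0.43476456 -0.18951047  0.2884442 ]
[ 6.390e+00 -5.703e+00 -6.080e-01 -1.300e-02  1.000e-03  4.170e-01]
```

Call:
servo_tool([
  {"dx":0.5,"dy":-0.4,"dz":-0.4,"hand":70},
  {"dx":1.2,"dy":-1.0,"dz":-0.62,"az":0.1,"hand":70},
  {"dx":1.9,"dy":-1.7,"dz":-0.62,"az":0.2,"hand":70},
  {"dx":2.6,"dy":-2.4,"dz":-0.62,"az":0.42,"hand":70},
  {"dx":3.3,"dy":-3.0,"dz":-0.62,"az":0.42,"hand":70},
  {"dx":4.0,"dy":-3.6,"dz":-0.62,"az":0.42,"hand":70},
  {"dx":4.7,"dy":-4.2,"dz":-0.62,"az":0.42,"hand":70},
  {"dx":5.4,"dy":-4.8,"dz":-0.62,"az":0.42,"hand":70},
  {"dx":6.0,"dy":-5.3,"dz":-0.62,"az":0.42,"hand":70},
  {"dx":6.39,"dy":-5.7,"dz":-0.61,"az":0.42,"hand":70},
])

```text
schema error: expected keys dx, dy, dz, ax, ay, az, hand
```

Call:
servo_tool([
  {"dx":0.5,"dy":-0.4,"dz":-0.4,"ax":0,"ay":0,"az":0,"hand":70},
  {"dx":1.2,"dy":-1.0,"dz":-0.62,"ax":0,"ay":0,"az":0.1,"hand":70},
  {"dx":1.9,"dy":-1.7,"dz":-0.62,"ax":0,"ay":0,"az":0.2,"hand":70},
  {"dx":2.6,"dy":-2.4,"dz":-0.62,"ax":0,"ay":0,"az":0.42,"hand":70},
  {"dx":3.3,"dy":-3.0,"dz":-0.62,"ax":0,"ay":0,"az":0.42,"hand":70},
  {"dx":4.0,"dy":-3.6,"dz":-0.62,"ax":0,"ay":0,"az":0.42,"hand":70},
  {"dx":4.7,"dy":-4.2,"dz":-0.62,"ax":0,"ay":0,"az":0.42,"hand":70},
  {"dx":5.4,"dy":-4.8,"dz":-0.62,"ax":0,"ay":0,"az":0.42,"hand":70},
  {"dx":6.0,"dy":-5.3,"dz":-0.62,"ax":0,"ay":0,"az":0.42,"hand":70},
  {"dx":6.39,"dy":-5.7,"dz":-0.61,"ax":0,"ay":0,"az":0.42,"hand":70},
], newtons=40)

```text
clock: 1.4
tool_pos: [0.4386, -0.1874, 0.3003]
eef_rot: [0.996, 0.093, 0.0, -0.0]
contact_force: [0.3, -0.7, 0.4]
opening: 0.793
```

Run:
```python
from snap import *
from rel import *
snap('wrist','wrist1')
print(rel(knob(0)+[0,0,.006],down()),r.get_state()['tool_pos'])
# project expected knob into fisheye
m=eyes.camera_model('wrist');T=np.array(m['pose'])
for q in (knob(0),knob(0)+.02*Y,knob(0)-.02*Y):
    c=T[:3,:3].T@(q-T[:3,3]);c=np.array([c[0],-c[1],-c[2]]);rho=np.hypot(c[0],c[1]);t=np.arctan2(rho,c[2])
    print(m['cx']+m['fx']*t*c[0]/rho,m['cy']+m['fx']*t*c[1]/rho)
```

```text
[-0.096  0.095  3.105 -0.028 -0.032  0.076] [ 0.44091408 -0.18306102  0.30033963]
325.1097350300417 215.14481749345524
302.2951743779174 214.94297285937375
347.88097022688 215.39060331360642
```

View pics/wrist1.png

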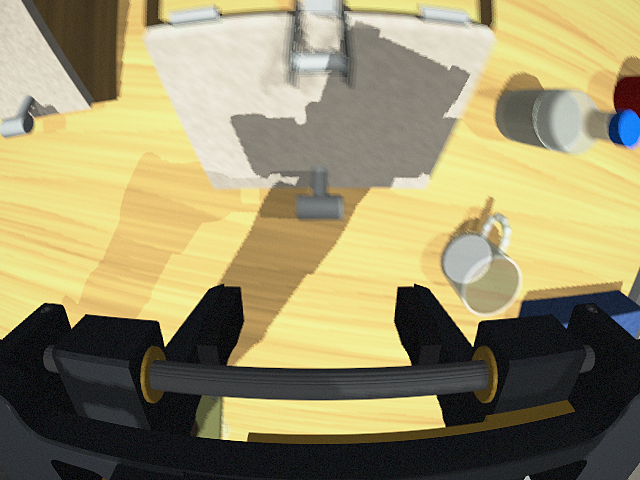

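The wrist view shows the knob at about (320,207), roughly 8 px above the prediction, though the arm was still settling. I'll descend part way and measure again at rest.

Call:
servo_tool([
  {"dx":0,"dy":0.05,"dz":0.7,"ax":0,"ay":0,"az":0,"hand":70},
  {"dx":0,"dy":0.05,"dz":1.3,"ax":0,"ay":0,"az":0,"hand":70},
  {"dx":0,"dy":0.05,"dz":1.6,"ax":0,"ay":0,"az":0,"hand":70},
  {"dx":0,"dy":0.05,"dz":1.6,"ax":0,"ay":0,"az":0,"hand":70},
  {"dx":0,"dy":0.05,"dz":1.6,"ax":0,"ay":0,"az":0,"hand":70},
])

```text
clock: 2.08
tool_pos: [0.4382, -0.1927, 0.2049]
eef_rot: [0.996, 0.091, 0.001, 0.0]
contact_force: [-0.6, 0.8, 0.7]
opening: 0.797
```

Run:
```python
from snap import *
from rel import *
np.set_printoptions(precision=4,suppress=True)
print(r.get_state()['tool_pos'],r.get_state()['qd'])
snap('wrist','wrist2')
s=r.get_state()
print(rel(knob(0)+[0,0,.006],down(),s),s['tool_pos'],s['qd'])
m=eyes.camera_model('wrist');T=np.array(m['pose'])
for q in (knob(0),knob(0)+.02*Y,knob(0)-.02*Y):
    c=T[:3,:3].T@(q-T[:3,3]);c=np.array([c[0],-c[1],-c[2]]);rho=np.hypot(c[0],c[1]);t=np.arctan2(rho,c[2])
    print(m['cx']+m['fx']*t*c[0]/rho,m['cy']+m['fx']*t*c[1]/rho)
```

```text
[ 0.4382 -0.1927  0.2049] [ 0.0007 -0.0116 -0.0021 -0.0046  0.0001 -0.0019 -0.0001]
[-0.014 -0.065  1.519  0.009 -0.014 -0.006] [ 0.4383 -0.1928  0.2051] [-0.0002 -0.0062  0.0008  0.0007  0.0015 -0.002  -0.0007]
312.045563187857 249.65804713261733
280.40228218397374 249.59869924395773
343.78824655795637 249.63558029280384
```

View pics/wrist2.png

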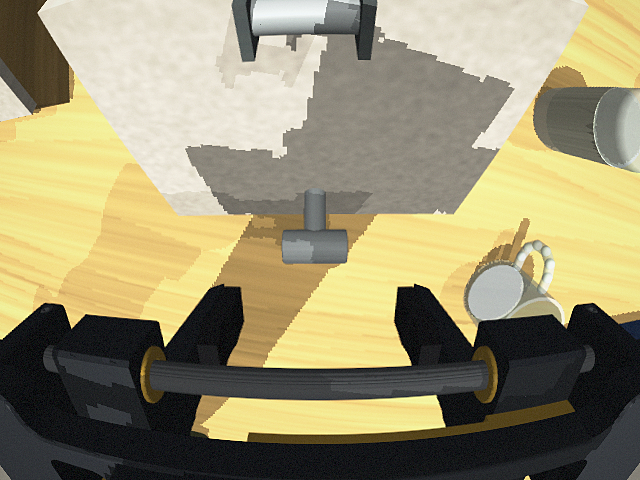

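At rest the knob is at (315,247), within 2 mm of the prediction at (312,250). I'll descend with a small correction and close.

Call:
servo_tool([
  {"dx":0,"dy":-0.04,"dz":0.5,"ax":0,"ay":0,"az":0,"hand":70},
  {"dx":0.01,"dy":-0.04,"dz":1.0,"ax":0,"ay":0,"az":0,"hand":70},
  {"dx":0.01,"dy":-0.04,"dz":1.4,"ax":0,"ay":0,"az":0,"hand":70},
  {"dx":0.01,"dy":-0.04,"dz":1.51,"ax":0,"ay":0,"az":0,"hand":70},
  {"dx":0.01,"dy":-0.04,"dz":1.51,"ax":0,"ay":0,"az":0,"hand":70},
  {"dx":0.01,"dy":-0.04,"dz":1.51,"ax":0,"ay":0,"az":0,"hand":30},
  {"dx":0.01,"dy":-0.04,"dz":1.51,"ax":0,"ay":0,"az":0,"hand":30},
  {"dx":0.01,"dy":-0.04,"dz":1.51,"ax":0,"ay":0,"az":0,"hand":30},
  {"dx":0.01,"dy":-0.04,"dz":1.51,"ax":0,"ay":0,"az":0,"hand":30},
  {"dx":0.01,"dy":-0.04,"dz":1.51,"ax":0,"ay":0,"az":0,"hand":30},
], newtons=40)

```text
clock: 3.38
tool_pos: [0.4381, -0.1902, 0.114]
eef_rot: [0.996, 0.091, 0.0, 0.0]
contact_force: [-0.4, -0.1, 5.3]
opening: 0.441
```

Run:
```python
from rel import *
np.set_printoptions(precision=4,suppress=True)
s=r.get_state();print(s['tool_pos'],s['contact_force'],s['opening']*88.1)
g=s['tool_pos']+[0,0,-.006]
print('grasp-hinge',(g-H)@X,(g-H)@Y,(g-H)[2])
off=s['tool_pos']-knob(0)
# from present pose: offsets along tool axes, tool kept down
for th in (.1,.2,.3,.4,.5,.6,.7,.8,.9,1.0,1.05,1.1,1.13):
    print(th,rel(knob(th)+off,None,s)[:3])
```

```text
[ 0.4381 -0.1902  0.114 ] [-0.3704 -0.111   5.2801] 38.867333312794955
grasp-hinge -0.14501893487156506 -0.0012941706442992952 -0.09195000882523159
0.1 [-0.141  0.    -0.251]
0.2 [-0.256  0.    -0.514]
0.3 [-0.344  0.001 -0.788]
0.4 [-0.404  0.001 -1.069]
0.5 [-0.436  0.001 -1.355]
0.6 [-0.439  0.001 -1.642]
0.7 [-0.414  0.001 -1.929]
0.8 [-0.36   0.001 -2.211]
0.9 [-0.278  0.001 -2.487]
1.0 [-0.169  0.002 -2.753]
1.05 [-0.105  0.002 -2.882]
1.1 [-0.034  0.002 -3.007]
1.13 [ 0.011  0.002 -3.08 ]
```

The grip holds at 38.9 mm, the knob width, and the grasp point matches the expected knob position within about 1 mm. I'll lift along the arc.

Call:
servo_tool([
  {"dx":-0.07,"dy":0,"dz":-0.12,"ax":0,"ay":0,"az":0,"hand":30},
  {"dx":-0.14,"dy":0,"dz":-0.25,"ax":0,"ay":0,"az":0,"hand":30},
  {"dx":-0.2,"dy":0,"dz":-0.38,"ax":0,"ay":0,"az":0,"hand":30},
  {"dx":-0.26,"dy":0,"dz":-0.51,"ax":0,"ay":0,"az":0,"hand":30},
  {"dx":-0.3,"dy":0,"dz":-0.65,"ax":0,"ay":0,"az":0,"hand":30},
  {"dx":-0.34,"dy":0,"dz":-0.79,"ax":0,"ay":0,"az":0,"hand":30},
  {"dx":-0.4,"dy":0,"dz":-1.07,"ax":0,"ay":0,"az":0,"hand":30},
  {"dx":-0.44,"dy":0,"dz":-1.36,"ax":0,"ay":0,"az":0,"hand":30},
  {"dx":-0.44,"dy":0,"dz":-1.64,"ax":0,"ay":0,"az":0,"hand":30},
  {"dx":-0.44,"dy":0,"dz":-1.64,"ax":0,"ay":0,"az":0,"hand":30},
])

```text
clock: 4.62
tool_pos: [0.4106, -0.1953, 0.2128]
eef_rot: [0.996, 0.091, -0.001, 0.0]
contact_force: [-1.4, -4.7, -3.4]
opening: 0.449
```

Run:
```python
from snap import *
from rel import *
np.set_printoptions(precision=4,suppress=True)
s=r.get_state();print(s['tool_pos'],s['contact_force'],s['moment'],s['opening']*88.1)
snap('wrist','wrist3')
```

```text
[ 0.4106 -0.1953  0.2128] [-1.4061 -4.6617 -3.4041] [-0.8852  0.6383  0.0529] 39.51997185079292
```

View pics/wrist3.png

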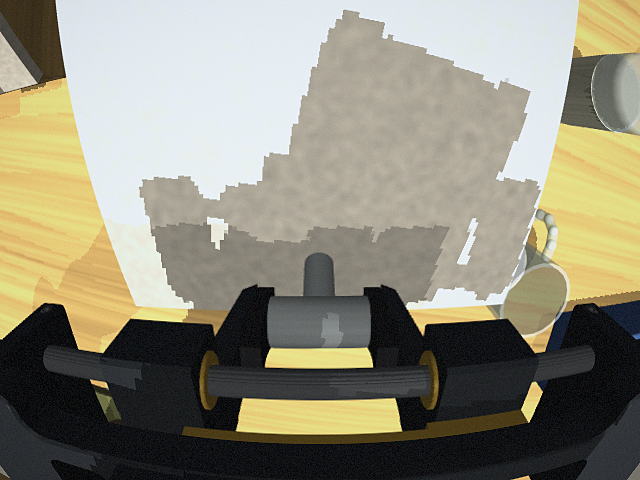

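The wrist view shows the knob seated between the pads at (318,320), with the door raised. I'll continue past the lock angle, ease back to 1.06 and check before letting go.

Call:
servo_tool([
  {"dx":0.02,"dy":0,"dz":-0.29,"ax":0,"ay":0,"az":0,"hand":30},
  {"dx":0.08,"dy":0,"dz":-0.57,"ax":0,"ay":0,"az":0,"hand":30},
  {"dx":0.16,"dy":0,"dz":-0.85,"ax":0,"ay":0,"az":0,"hand":30},
  {"dx":0.27,"dy":0,"dz":-1.11,"ax":0,"ay":0,"az":0,"hand":30},
  {"dx":0.33,"dy":0,"dz":-1.24,"ax":0,"ay":0,"az":0,"hand":30},
  {"dx":0.4,"dy":0,"dz":-1.37,"ax":0,"ay":0,"az":0,"hand":30},
  {"dx":0.47,"dy":0,"dz":-1.47,"ax":0,"ay":0,"az":0,"hand":30},
  {"dx":0.47,"dy":0,"dz":-1.47,"ax":0,"ay":0,"az":0,"hand":30},
  {"dx":0.47,"dy":0,"dz":-1.47,"ax":0,"ay":0,"az":0,"hand":30},
])

```text
clock: 5.8
tool_pos: [0.4361, -0.1905, 0.299]
eef_rot: [0.996, 0.091, -0.004, -0.0]
contact_force: [-6.0, -5.1, -0.2]
opening: 0.448
```

Run:
```python
from snap import *
from rel import *
np.set_printoptions(precision=4,suppress=True)
s=r.get_state();print(s['tool_pos'],s['contact_force'],s['moment'],s['opening']*88.1)
g=s['tool_pos']+[0,0,-.006]-H
a=np.arctan2(g[2],-(g@X));print('theta',a+np.radians(32.2),'rad',np.hypot(g[2],g@X))
```

```text
[ 0.4361 -0.1905  0.299 ] [-6.0029 -5.116  -0.2181] [-1.0271  1.567  -0.0146] 39.470422572580816
theta 1.1255250406075517 rad 0.17402327673030477
```

Call:
servo_tool([
  {"dx":-0.03,"dy":0,"dz":0.06,"ax":0,"ay":0,"az":0,"hand":30},
  {"dx":-0.06,"dy":0,"dz":0.12,"ax":0,"ay":0,"az":0,"hand":30},
  {"dx":-0.1,"dy":0,"dz":0.19,"ax":0,"ay":0,"az":0,"hand":30},
  {"dx":-0.1,"dy":0,"dz":0.19,"ax":0,"ay":0,"az":0,"hand":30},
])

```text
clock: 6.3
tool_pos: [0.4308, -0.1915, 0.2885]
eef_rot: [0.996, 0.091, -0.003, 0.0]
contact_force: [-8.6, -4.5, 8.4]
opening: 0.446
```

Run:
```python
from snap import *
from rel import *
np.set_printoptions(precision=4,suppress=True)
s=r.get_state();print(s['tool_pos'],s['contact_force'],s['moment'],s['opening']*88.1)
g=s['tool_pos']+[0,0,-.006]-H
a=np.arctan2(g[2],-(g@X));print('theta',a+np.radians(32.2),'rad',np.hypot(g[2],g@X))
snap('side','side1')
p=cv2.imread('pics/side1.png');cv2.imwrite('pics/c3.png',cv2.resize(p[120:290,260:440],None,fx=4,fy=3.5,interpolation=cv2.INTER_CUBIC))
```

```text
[ 0.4308 -0.1915  0.2885] [-8.6342 -4.5242  8.3998] [-0.7335  1.4933  0.0844] 39.25044401781049
theta 1.058149967595292 rad 0.17340607417926485
```

View pics/c3.png

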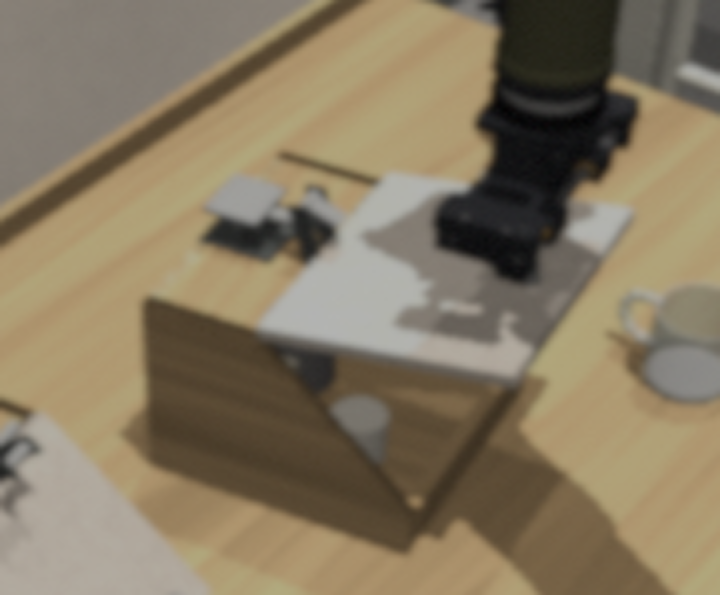

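The wrist force turned to +8.4 N upwards at 1.058 rad, so the stay is carrying the door. The side picture agrees, showing the catch hooked at about (320,210). I'll release and retreat upwards.

Call:
servo_tool([
  {"dx":0,"dy":0,"dz":0,"ax":0,"ay":0,"az":0,"hand":70},
  {"dx":0,"dy":0,"dz":0,"ax":0,"ay":0,"az":0,"hand":70},
  {"dx":0,"dy":0,"dz":0,"ax":0,"ay":0,"az":0,"hand":70},
  {"dx":0,"dy":0,"dz":0,"ax":0,"ay":0,"az":0,"hand":70},
  {"dx":0,"dy":0,"dz":-0.4,"ax":0,"ay":0,"az":0,"hand":70},
  {"dx":0,"dy":0,"dz":-1.0,"ax":0,"ay":0,"az":0,"hand":70},
  {"dx":0,"dy":0,"dz":-1.5,"ax":0,"ay":0,"az":0,"hand":70},
  {"dx":0,"dy":0,"dz":-1.5,"ax":0,"ay":0,"az":0,"hand":0},
  {"dx":0,"dy":0,"dz":-1.5,"ax":0,"ay":0,"az":0,"hand":0},
  {"dx":0,"dy":0,"dz":-1.5,"ax":0,"ay":0,"az":0,"hand":0},
])

```text
clock: 7.6
tool_pos: [0.4332, -0.1906, 0.3778]
eef_rot: [0.996, 0.091, -0.001, -0.0]
contact_force: [-0.2, 0.6, -1.0]
opening: 0.475
```

Run:
```python
from snap import *
from rel import *
np.set_printoptions(precision=4,suppress=True)
s=r.get_state();print(s['tool_pos'],s['contact_force'],s['moment'],s['opening']*88.1)
snap('wrist','wrist4');snap('side','side2')
p=cv2.imread('pics/side2.png');cv2.imwrite('pics/c4.png',cv2.resize(p[120:290,260:440],None,fx=4,fy=3.5,interpolation=cv2.INTER_CUBIC))
```

```text
[ 0.4332 -0.1906  0.3778] [-0.1528  0.6155 -0.99  ] [ 0.0549 -0.0179 -0.0015] 41.80390698404708
```

View pics/c4.png

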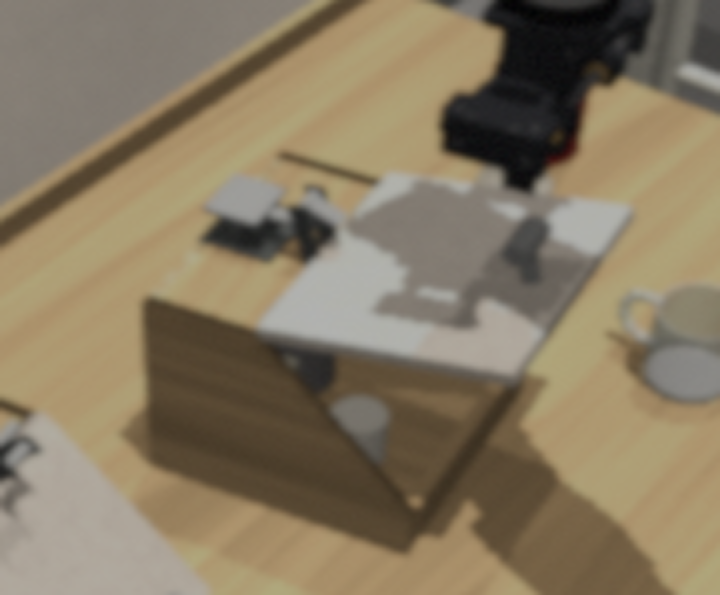

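View pics/wrist4.png

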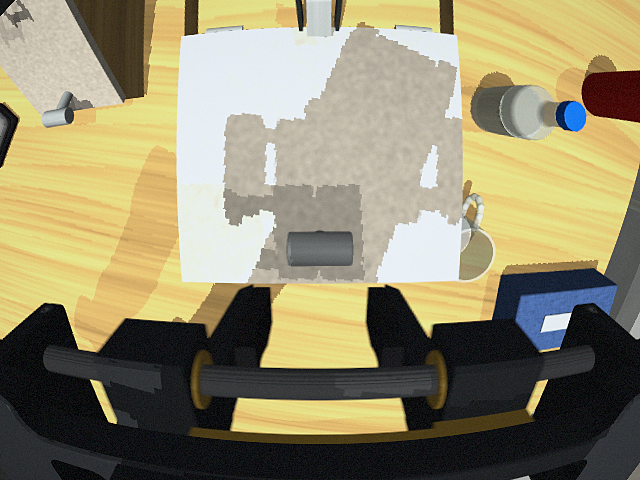

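The door stands open by itself and the gripper is clear. Now I'll go above the plate with the fingers shut.

Run:
```python
from rel import *
print(rel([.6437,-.1505,.32],down()))
```

```text
[ 3.57e+00 -2.00e-02  9.62e-01 -9.00e-03  1.60e-02 -3.00e-03]
```

Call:
servo_tool([
  {"dx":0.4,"dy":0,"dz":0,"ax":0,"ay":0,"az":0,"hand":0},
  {"dx":1.1,"dy":0,"dz":0,"ax":0,"ay":0,"az":0,"hand":0},
  {"dx":1.9,"dy":0,"dz":0,"ax":0,"ay":0,"az":0,"hand":0},
  {"dx":2.7,"dy":-0.02,"dz":0.1,"ax":0,"ay":0,"az":0,"hand":0},
  {"dx":3.3,"dy":-0.02,"dz":0.5,"ax":0,"ay":0,"az":0,"hand":0},
  {"dx":3.57,"dy":-0.02,"dz":0.9,"ax":0,"ay":0,"az":0,"hand":0},
  {"dx":3.57,"dy":-0.02,"dz":0.96,"ax":0,"ay":0,"az":0,"hand":0},
  {"dx":3.57,"dy":-0.02,"dz":0.96,"ax":0,"ay":0,"az":0,"hand":0},
  {"dx":3.57,"dy":-0.02,"dz":0.96,"ax":0,"ay":0,"az":0,"hand":0},
])

```text
clock: 8.82
tool_pos: [0.644, -0.1514, 0.3228]
eef_rot: [0.996, 0.091, 0.001, 0.0]
contact_force: [0.6, -0.8, -0.3]
opening: 0.007
```

Run:
```python
from snap import *
from rel import *
np.set_printoptions(precision=4,suppress=True)
s=r.get_state();print(s['tool_pos'],s['contact_force'],s['moment'],s['opening']*88.1)
print(rel([.6437,-.1505,.265],down()))
snap('side','side3');snap('wrist','wrist5')
p=cv2.imread('pics/side3.png');cv2.imwrite('pics/c5.png',cv2.resize(p[120:290,260:440],None,fx=4,fy=3.5,interpolation=cv2.INTER_CUBIC))
```

```text
[ 0.644  -0.1514  0.3228] [ 0.6478 -0.7583 -0.2774] [-0.0042  0.0088  0.0122] 0.5779334475524407
[-0.004 -0.016  0.963  0.011 -0.015 -0.013]
```

View pics/c5.png

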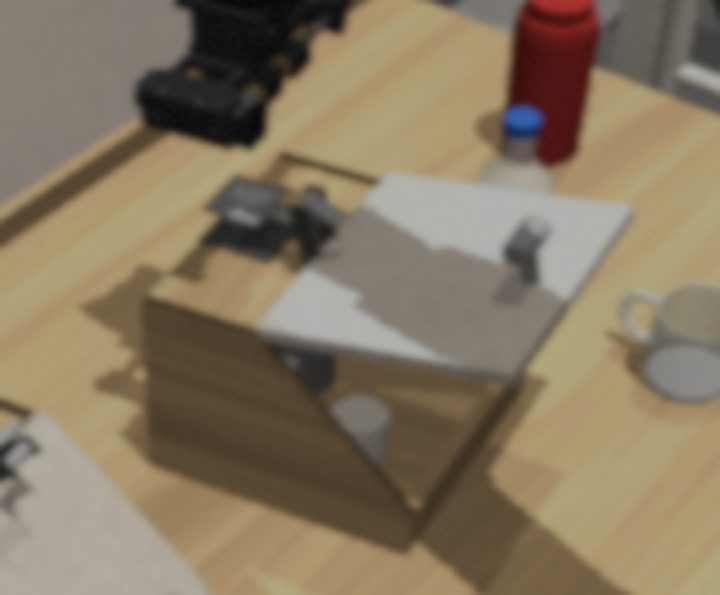

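View pics/wrist5.png

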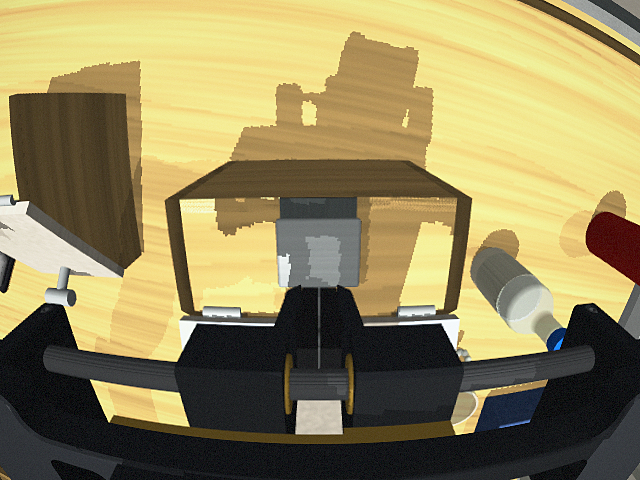

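The door is still locked up, and the fingers line up with the plate at (318,252). I'll press it down about 12 mm, hold, then lift clear.

Call:
servo_tool([
  {"dx":0,"dy":0,"dz":0.4,"ax":0,"ay":0,"az":0,"hand":0},
  {"dx":0,"dy":-0.01,"dz":0.8,"ax":0,"ay":0,"az":0,"hand":0},
  {"dx":0,"dy":-0.01,"dz":0.95,"ax":0,"ay":0,"az":0,"hand":0},
  {"dx":0,"dy":-0.01,"dz":1.05,"ax":0,"ay":0,"az":0,"hand":0},
  {"dx":0,"dy":-0.01,"dz":1.12,"ax":0,"ay":0,"az":0,"hand":0},
  {"dx":0,"dy":-0.01,"dz":1.16,"ax":0,"ay":0,"az":0,"hand":0},
  {"dx":0,"dy":-0.01,"dz":1.16,"ax":0,"ay":0,"az":0,"hand":0},
  {"dx":0,"dy":-0.01,"dz":1.16,"ax":0,"ay":0,"az":0,"hand":0},
])

```text
clock: 9.93
tool_pos: [0.644, -0.1502, 0.2524]
eef_rot: [0.996, 0.091, 0.0, 0.0]
contact_force: [-4.0, 0.4, 5.5]
opening: 0.007
```

Run:
```python
from snap import *
from rel import *
np.set_printoptions(precision=4,suppress=True)
s=r.get_state();print(s['clock'],s['tool_pos'],s['contact_force'],s['moment'],s['opening']*88.1)
snap('side','side4')
p=cv2.imread('pics/side4.png');cv2.imwrite('pics/c6.png',cv2.resize(p[120:290,260:440],None,fx=4,fy=3.5,interpolation=cv2.INTER_CUBIC))
```

```text
9.925 [ 0.644  -0.1502  0.2524] [-3.9935  0.4101  5.4883] [ 0.1491  0.8916 -0.0056] 0.6543218998823345
```

View pics/c6.png

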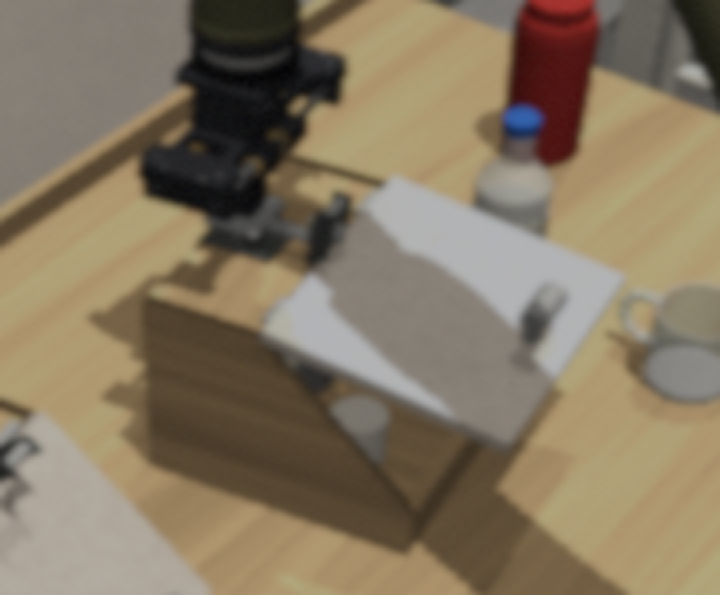

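The plate is pressed with about 5.5 N and the door is sinking. I'll hold briefly, then lift clear.

Call:
servo_tool([
  {"dx":0,"dy":0,"dz":0,"ax":0,"ay":0,"az":0,"hand":0},
  {"dx":0,"dy":0,"dz":0,"ax":0,"ay":0,"az":0,"hand":0},
  {"dx":0,"dy":0,"dz":0,"ax":0,"ay":0,"az":0,"hand":0},
  {"dx":0,"dy":0,"dz":-0.2,"ax":0,"ay":0,"az":0,"hand":0},
  {"dx":0,"dy":0,"dz":-0.6,"ax":0,"ay":0,"az":0,"hand":0},
  {"dx":0,"dy":0,"dz":-1.3,"ax":0,"ay":0,"az":0,"hand":0},
  {"dx":0,"dy":0,"dz":-2.0,"ax":0,"ay":0,"az":0,"hand":0},
  {"dx":0,"dy":0,"dz":-2.4,"ax":0,"ay":0,"az":0,"hand":0},
  {"dx":0,"dy":0,"dz":-2.4,"ax":0,"ay":0,"az":0,"hand":0},
  {"dx":0,"dy":0,"dz":-2.4,"ax":0,"ay":0,"az":0,"hand":0},
])

```text
clock: 11.22
tool_pos: [0.6438, -0.15, 0.3946]
eef_rot: [0.996, 0.091, -0.001, -0.0]
contact_force: [-0.7, -0.3, -0.4]
opening: 0.01
```

Call:
servo_tool([
  {"dx":0,"dy":0,"dz":0,"ax":0,"ay":0,"az":0,"hand":0},
  {"dx":0,"dy":0,"dz":0,"ax":0,"ay":0,"az":0,"hand":0},
  {"dx":0,"dy":0,"dz":0,"ax":0,"ay":0,"az":0,"hand":0},
  {"dx":0,"dy":0,"dz":0,"ax":0,"ay":0,"az":0,"hand":0},
  {"dx":0,"dy":0,"dz":0,"ax":0,"ay":0,"az":0,"hand":0},
  {"dx":0,"dy":0,"dz":0,"ax":0,"ay":0,"az":0,"hand":0},
  {"dx":0,"dy":0,"dz":0,"ax":0,"ay":0,"az":0,"hand":0},
  {"dx":0,"dy":0,"dz":0,"ax":0,"ay":0,"az":0,"hand":0},
])

```text
clock: 12.22
tool_pos: [0.6441, -0.15, 0.3957]
eef_rot: [0.996, 0.091, 0.0, 0.0]
contact_force: [0.1, 0.9, 0.1]
opening: 0.007
```

Run:
```python
from snap import *
from rel import *
np.set_printoptions(precision=4,suppress=True)
s=r.get_state();print(s['clock'],s['tool_pos'],s['contact_force'],s['moment'],s['opening']*88.1)
snap('side','side5')
p=cv2.imread('pics/side5.png');cv2.imwrite('pics/c7.png',cv2.resize(p[120:290,260:440],None,fx=4,fy=3.5,interpolation=cv2.INTER_CUBIC))
# door plane from the side camera depth, start vs now
from geo import cloud
a,P0=cloud('side0');b,P1=cloud('side5')
m=np.zeros((480,640),np.uint8);cv2.fillPoly(m,[np.array([[335,215],[352,200],[378,232],[362,252]])],1)
for P in (P0,P1):
    Q=P[m>0];Q=Q[~np.isnan(Q[:,0])];c=Q.mean(0);n=np.linalg.svd(Q-c,full_matrices=False)[2][2];n*=np.sign(n[2]);print('slope',np.degrees(np.arccos(n[2])),len(Q))
h0=P0[180:187,316:326,2];h1=P1[180:187,316:326,2];print('plate z',np.nanmedian(h0),np.nanmedian(h1))
```

```text
12.225 [ 0.6441 -0.15    0.3957] [0.0948 0.8652 0.0536] [ 0.0117 -0.0113 -0.0088] 0.6074214851353619
slope 48.53788911191794 1082
slope 48.848382163892865 1085
plate z 0.22843947431380196 0.22834061091175095
```

View pics/c7.png

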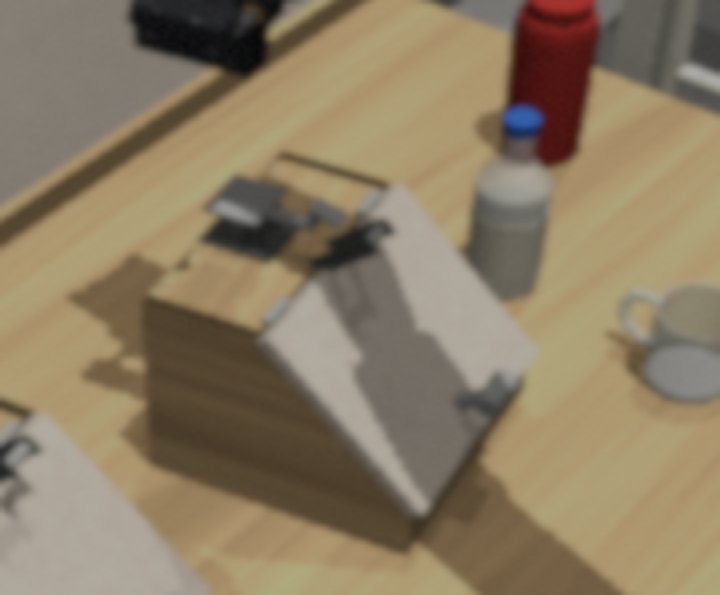

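View pics/side5.png

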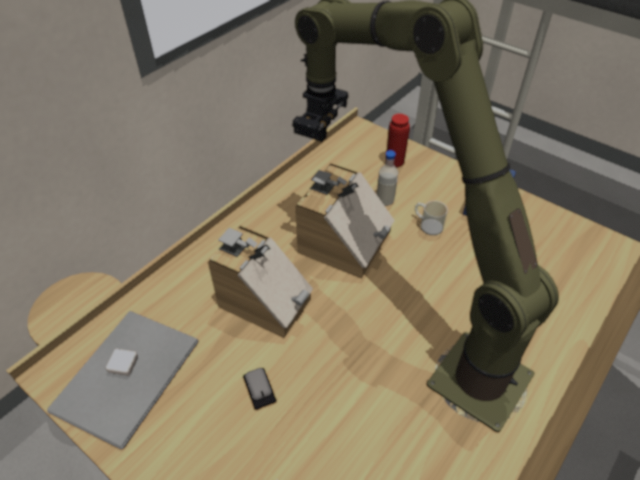

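The last pictures show:
- **Door:** shut again, with a slope of 48.8° against 48.5° at the start.
- **Plate:** at the same height as before (0.2283 m against 0.2284 m).
- **Surroundings:** the bottle (388,185), mug (432,218), mouse (259,387) and narrow door are where they were.
- **Robot:** clear of everything.

I'm handing in.

Run:
```python
from plant import r
print(r.finish_job())
```

```text
the job is handed in; nothing more can be done
None
```

I lifted the wider cupboard's door by its knob to about 1.125 rad and eased it back to 1.058 rad, where the stay took the load. I then let go, and it stood open by itself. Pressing the release plate to about 12 mm by tool height (5.5 N on the wrist) unlocked it, and the door sank shut. I lifted clear and handed in at about 12.3 s.

- **Door:** the last side-camera check put its slope at 48.8°, against 48.5° before I started.
- **Plate:** it was back up, within 0.1 mm of its starting height. My small sample window read 0.228 m rather than the nominal 0.240 m both times, so only the comparison between the two counts.
- **Surroundings:** the narrower door, bottle, mug and mouse looked unmoved in the last picture. I judged this by eye and did not measure it.
- **Robot:** it was clear of everything, with only sensor noise on the wrist force.

The first look at the knob through the wrist camera was off by about 8 px because the arm was still settling. A second look at rest agreed within about 2 mm. No other check disagreed.

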